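Clear the pot and flip the sauce tub open

TASK

The black basting pot stands close against the hinge side of the white condiment tub, where the tub's flip-top lid has to swing down. With the fingertips, push the pot aside along the surface, well clear of where the lid will lie, while the lid is still shut; then get a fingertip under the lip at the lid's front and push the lid up and over the top, so that it falls open by its own weight and lies right back on its stop. Pick nothing up, keep the pot upright, and leave the other things where they are.

Things in the scene. Friction and masses are not known exactly. Their poses are not given: they have to be found in the camera images.
- tub: White plastic condiment tub, empty, screwed down so it does not move. 100 (x) x 110 (y) x 70 mm (z), walls 4 mm. Origin: centre of its underside, on the work surface. Its -x side is the front, with the lid's lip, facing the robot's right within about 20 degrees (so its y axis points roughly at the robot's side of the table); the +x side carries the lid's hinge, along y at x = +50, z = 73 mm.
- lid (a joint): Lid angle, rad: 0 shut, grows as the front edge rises, 1.57 upright, 2.95 stop (laid back beyond the hinge, a little above level). Little friction, no spring: short of upright it falls shut, beyond it falls open. Flat white plate 106 mm long from hinge to front edge, 114 mm wide, 6 mm thick (73 to 79 mm above the surface when shut), about 110 g; overhangs the tub's front wall by 6 mm.
- lid_lip (a point): Middle of the outer edge of the thumb lip: a plate 50 mm wide, 6 mm thick that sticks out 27 mm forwards from the lid's front edge, rising by 14 degrees. With the lid shut this point is 85 mm above the surface, 133 mm in front of the hinge and 33 mm in front of the tub's wall; open space below. Moves with the lid. An upward push of about 0.5 N lifts the lid; a level push jams it.
- pot: Small black cast basting pot, loose, upright: round, 90 mm outer diameter, 80 mm high, open on top, 0.35 to 0.65 kg. Origin: centre of its underside. A round stub handle 14 mm thick sticks out along its own +x to 112 mm from the pot's axis, 57 to 77 mm above the surface, pointing roughly to the robot's left. On high friction a push above 30 mm may rock it. It starts 15 to 25 mm from the tub's hinge side.
- landing (a point): Point on the work surface (z = 0) under the middle of the opened lid: 115 mm from the tub's centre on the hinge side (tub x = +115 mm, y = 0). The opened lid and its lip cover 65 mm either way from it, and would strike the pot's rim there.
- tumbler: Clear glass tumbler, 70 mm across, 105 mm high, loose; stands either to the left of the tub beyond the pot or beyond the tub's far right corner. Origin: centre of its underside. To be left alone.
- skewer_holder: Round bamboo holder, 72 mm across, 120 mm high, with skewers sticking up to about 215 mm from the surface; has the other of the tumbler's two places. Origin: centre of its underside. To be left alone.
- tongs: Stainless tongs with a locking slide ring, about 220 mm long, 45 mm wide, 18 mm high, lying between the robot and the tub, roughly along the tub's x axis. Origin: middle of the underside. To be left alone.
- brush: Basting brush about 190 mm long, lying to the right of the tub, roughly along the tub's y axis, under 30 mm high. Origin: middle of the underside. To be left alone.
- bowl: White ceramic dip bowl, 90 mm across, 40 mm high, beyond the tub as the robot sees it. Origin: centre of its underside. To be left alone.
- shaker: Small glass spice jar with a steel cap, 48 mm across, 90 mm high, left of the tongs, on the robot's side. Origin: centre of its underside. To be left alone.
There are look-alikes about, which are no part of the job. Leave any blue look-alike of the pot alone.

How it is judged (in metres and radians):
On the way, in this order (a step that is already met when the one before it is completed fails the run):
1. the pot has been pushed clear of the lid's landing place while the lid is still shut (horizontal distance between pot and landing above 0.12 m and value of joint lid below 0.25 rad), for 0.2 s.
2. the lid has gone over the top and lies back on its stop (value of joint lid above 2.75 rad), for 0.2 s.
At the end, for the whole second after the job is handed in: The lid lies at rest within 0.2 rad of its stop (joint above 2.75 rad); the pot stands upright (within 0.1 rad) and at rest on the surface, its axis more than 120 mm from the landing point (value of joint lid above 2.75 rad and velocity of joint lid between -0.1 and 0.1 rad/s and horizontal distance between pot and landing above 0.12 m and angle between pot's own z axis and vertical below 0.1 rad and height (world z) of pot below 0.008 m and linear speed of pot below 0.02 m/s); the robot touches nothing.
It fails at once if the pot is lifted off the surface (height (world z) of pot above 0.02 m).
It fails at once if the pot is tipped by more than 0.4 rad (angle between pot's own z axis and vertical above 0.4 rad).
It fails at once if another thing is shifted by more than 25 mm, lifted or knocked over (distance of any of tumbler, skewer_holder, tongs, brush, bowl, shaker from where it was at the start of the episode above 0.025 m or angle between any of tumbler, skewer_holder, bowl, shaker's own z axis and vertical above 0.4 rad).
It also fails if it takes over 59 s, if anything falls off the work surface, if the arm or the gripper's body presses on something with over 40 N, if the wrist force passes 120 N, or if a joint passes its speed limit or range.

ROBOT

A 6-joint arm with a two-finger parallel gripper is mounted at the origin on the work surface. World frame = base frame: x ahead of the robot, y to its left, z up, the work surface at z = 0. Lengths are in m, angles in degrees, forces in N, time in s.
With the tool pointing down it reaches from about 0.375 to 0.9 m from the base axis. Payload 3.1 kg.
Tool frame: the origin (TCP) lies midway between the tips of the shut fingers; the grasp point (between the pads) lies bot.hold_point_z behind it (bot.hold_point_z is the distance from the TCP to the grasp point, in m); z points along the fingers, y is the direction in which the jaws open and shut (so a half turn about z gives the same grasp; the last joint's range is limited). The gripper opens to 85 mm and grips with 20 to 120 N. Pads are 22 mm wide; open, the fingers measure 114 mm over their backs; the gripper's body (76 mm by 85 mm) begins 54 mm behind the grasp point. The pads swing forward as they close: fully open they stand 13 mm farther back than shut.
Start: joints at [-85.915, 30.224, 82.088, -0, 67.689, -10.227], TCP at [0.155, -0.606, 0.231] pointing down, gripper open.
Joint ranges: [-176.69, 176.69], [-43.24, 126.21], [12.49, 139.97], [-82, 262], [0, 151.66], [-163.58, 163.58]. Speed limits (degrees/s): [159.86, 159.86, 180, 180, 180, 180].

INTERFACE

Orientations are given as [roll, pitch, yaw] about the fixed x, y, z axes, in that order (R = Rz(yaw) Ry(pitch) Rx(roll)).
In Python, from plant import monitor, optics, ticket, bot gives the robot as it stands.
- The arm moves only by the tool play_rows, never from a script. Its argument "targets" is a list that holds one entry, the list of rows, each a list of 7 numbers: the opening, from 0 (shut) to 1 (fully open), then the shift along the tool's x, y, z normalised to -1 to 1, where 1 is 50 cm, then the turn, a rotation vector about the tool's x, y, z normalised to -1 to 1, where 1 is 120 degrees. In form: [[[claw, tx, ty, tz, rx, ry, rz], ...]]. A call has 1 to 20 rows; each row shifts and turns the pose as measured when the row begins, along the tool's axes as they then stand; what a row does not reach is not made up. A row lasts 1/10 s, in which the tool goes at most 50 mm and 8.59 degrees, less where a joint would pass 70% of its speed; a pose out of reach is approached as far as the arm can. A call with a number of a shift or a turn outside -1 to 1 is refused whole. A call with a gripper value outside its range is refused whole. The fingers move at their own pace and stop on an object; "squeeze" is the grip in N (left out, the last holds). Time passes only in rows, so rows that do not move let the fingers close. It gives the time, the measured TCP pose, the force and the opening at its end, in the units of the state.
- monitor.sense(): the state, without advancing time (a new reading comes with each control period).
- optics.grab_frame(name): name is "side" or "top" or "wrist"; returns a dict with "pixels" (480x640x3 uint8, blue, green, red), "mtx" (3x3 intrinsics, pixels), "dist" ([k1, k2, p1, p2, k3] as OpenCV has them; the pictures are not rectified), "cam_to_world" (4x4, takes a point from camera to world coordinates); the wrist camera has in their place "hand_eye" (4x4, takes a point from camera to tool coordinates, whose origin is the TCP and whose axes are the flange's). Camera axes: x right, y up, looking along -z (the intrinsics and any distortion apply to the point x, -y, -z); pixel columns grow to the right and rows downward; lengths in m; the calibration is good to about 2 mm. A picture is of the moment at which its call begins: read the wrist's pose just before it. There is no depth.
- ticket.job_done(): hands the job in, once; it reports no verdict.
The state is a dict: "clock": time; "joint_positions": joint angles; "joint_velocities": joint speeds; "effort": joint torques, N m; "tcp_pos": TCP position; "tcp_rot": TCP orientation; "ft_force": force on the tool from outside, world axes, zero at the start; "moment": the same for the moment, N m; "finger_gap": finger opening in m.
Only numpy, scipy, OpenCV 4.12 (cv2) and the standard library are available. Lean on these libraries where they do the work, as an engineer would, in place of code of your own. Each camera call takes 0.05 s, during which the arm holds its last target.

## Working session

There is one attempt and no reset: what is moved stays moved. The work goes in short steps, Python scripts to look and compute and a tool call to move; the robot and the scene stay as the last step left them, time stands still between calls to the robot, and variables do not carry over. Pictures are saved under pics/ and viewed, and the job is handed in when it is done.

Besides the shell and the picture viewer there is one more tool, called after ">>>" by a JSON object that holds its "method" and its "body". play_rows: Moves the arm, as the interface text tells. Its arguments: {"type":"object","properties":{"targets":{"type":"array","items":{"type":"array","items":{"type":"array","items":{"type":"number","minimum":-1,"maximum":1}}}},"squeeze":{"type":"number"}},"required":["targets"]}

```bash
ls; mkdir -p pics; python3 - <<'E'
from plant import monitor, optics, ticket, bot
import cv2
print(monitor.sense()); print(bot.hold_point_z)
for n in ["side","top","wrist"]:
    f=optics.grab_frame(n); cv2.imwrite(f"pics/{n}0.png",f["pixels"])
    print(n,f["mtx"],f["dist"],f.get("cam_to_world",f.get("hand_eye")))
E
```

```text
pics
{'clock': 0.0, 'joint_positions': array([-8.59147237e+01,  3.02818607e+01,  8.21548430e+01,  1.62658948e-03,
        6.76877590e+01, -1.02270778e+01]), 'joint_velocities': array([-0.06421456, -0.03467507, -0.09721011, -0.01901753,  0.00100848,
       -0.08772503]), 'effort': array([-2.05546708e-04, -4.42357707e+01, -1.78023702e+01, -3.29150462e-04,
        8.39666318e-03,  5.17661775e-06]), 'tcp_pos': array([ 0.15449331, -0.60488895,  0.23031113]), 'tcp_rot': array([-1.79877782e+02, -2.35778896e-02,  1.43117097e+01]), 'ft_force': array([-0.16540373, -0.6914678 ,  0.03968895]), 'moment': array([0.00207071, 0.00487095, 0.01995345]), 'finger_gap': 0.08510391634960837}
0.0187
side [[504.03484582   0.         313.90228227]
 [  0.         504.03484582 239.9183392 ]
 [  0.           0.           1.        ]] [-0.12879627  0.          0.          0.          0.        ] [[ 0.99921251  0.02737677 -0.02872053  0.49894673]
 [-0.03907918  0.55372187 -0.83178417 -0.67646848]
 [-0.00686838  0.83225153  0.55435568  0.53811038]
 [ 0.          0.          0.          1.        ]]
top [[594.64061562   0.         320.07320776]
 [  0.         594.64061562 242.69611512]
 [  0.           0.           1.        ]] [-0.0976321  0.         0.         0.         0.       ] [[ 0.01424872  0.99515562 -0.09727417  0.41198818]
 [-0.99987876  0.0135698  -0.00763749  0.02654853]
 [-0.0062805   0.0973712   0.99522832  1.32579191]
 [ 0.          0.          0.          1.        ]]
wrist [[384.48962803   0.         319.08517795]
 [  0.         384.48962803 240.21992639]
 [  0.           0.           1.        ]] [-0.08416141  0.          0.          0.          0.        ] [[-2.89024752e-04  9.56230468e-01  2.92614436e-01  7.44976323e-02]
 [ 9.99999832e-01  1.29224321e-04  5.65441924e-04  5.41044649e-04]
 [ 5.02879894e-04  2.92614551e-01 -9.56230345e-01 -1.43340330e-01]
 [ 0.00000000e+00  0.00000000e+00  0.00000000e+00  1.00000000e+00]]
```

View pics/top0.png

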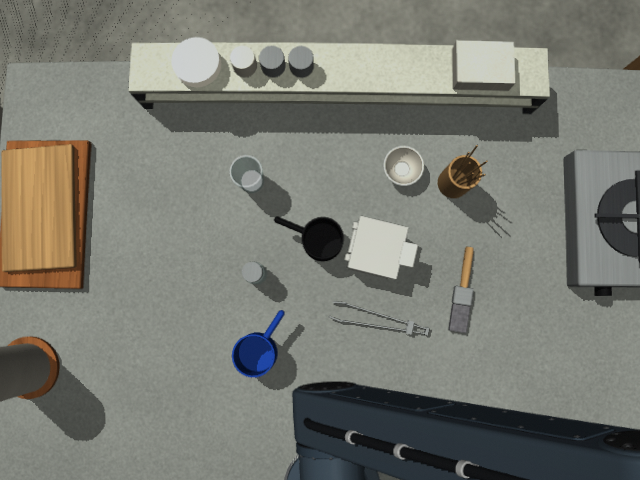

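View pics/side0.png

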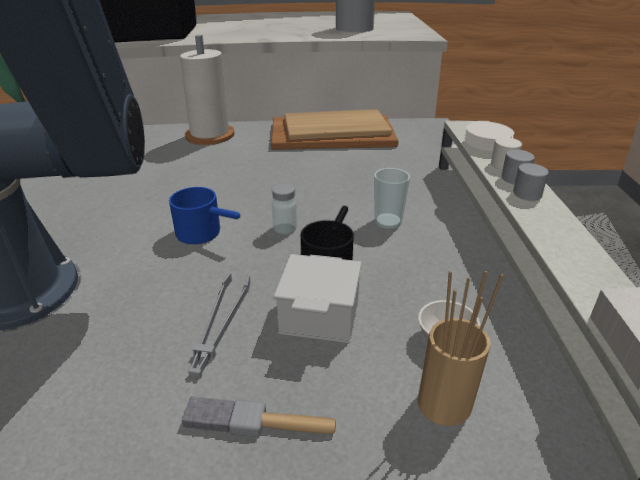

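The black pot is at top (322,240). The blue look-alike is at (255,355) and must stay put. The tub lid is at (380,247) with its lip on the right at (408,255), so the hinge is on the left. The tumbler is at (247,175), the shaker at (252,272), the bowl at (404,167) and the skewer holder at (458,178). Next I'll measure these.

```bash
cat > h.py <<'E'
import numpy as np, cv2
from plant import monitor, optics, ticket, bot
from scipy.spatial.transform import Rotation as Rn
def frame(n):
    if n=="wrist": s=monitor.sense()
    f=optics.grab_frame(n)
    if n=="wrist":
        T=np.eye(4);T[:3,:3]=Rn.from_euler('xyz',s['tcp_rot'],degrees=True).as_matrix();T[:3,3]=s['tcp_pos']
        f['cam_to_world']=T@f['hand_eye']
    return f
def rays(f,uv):
    p=cv2.undistortPoints(np.array(uv,float).reshape(-1,1,2),f['mtx'],np.array(f['dist'])).reshape(-1,2)
    d=np.c_[p[:,0],-p[:,1],-np.ones(len(p))]
    C=f['cam_to_world']; return C[:3,3],(C[:3,:3]@d.T).T
def onz(f,uv,z):
    o,d=rays(f,uv); return o+d*((z-o[2])/d[:,2])[:,None]
def proj(f,P):
    C=np.linalg.inv(f['cam_to_world']);P=np.atleast_2d(P)
    q=(C[:3,:3]@P.T).T+C[:3,3]; q=q*[1,-1,-1]
    return cv2.projectPoints(q,np.zeros(3),np.zeros(3),f['mtx'],np.array(f['dist']))[0].reshape(-1,2)
def tri(f1,u1,f2,u2):
    o1,d1=rays(f1,[u1]);o2,d2=rays(f2,[u2]);d1=d1[0]/np.linalg.norm(d1);d2=d2[0]/np.linalg.norm(d2)
    t=np.linalg.lstsq(np.c_[d1,-d2],o2-o1,rcond=None)[0]
    a=o1+t[0]*d1;b=o2+t[1]*d2
    return (a+b)/2,np.linalg.norm(a-b)
E
python3 - <<'E'
from h import *
t=frame("top");s=frame("side")
# crops
c=cv2.resize(t["pixels"][140:380,220:500],None,fx=2.8,fy=2.5,interpolation=cv2.INTER_CUBIC)
cv2.imwrite("pics/topc.png",cv2.resize(t["pixels"][140:360,220:500],(784,616))[:600])
cv2.imwrite("pics/sidec.png",cv2.resize(s["pixels"][190:360,240:400],None,fx=3.5,fy=3.5,interpolation=cv2.INTER_CUBIC))
E
```

```text
(no output)
```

View pics/topc.png

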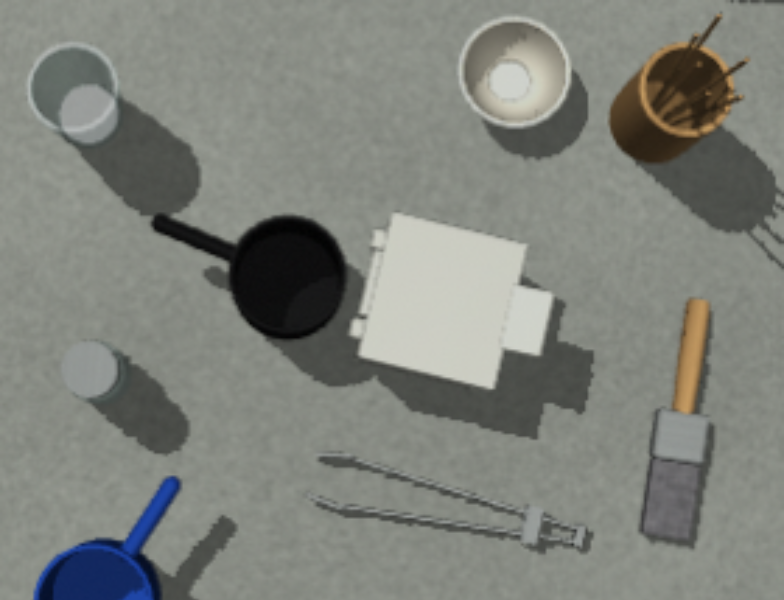

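View pics/sidec.png

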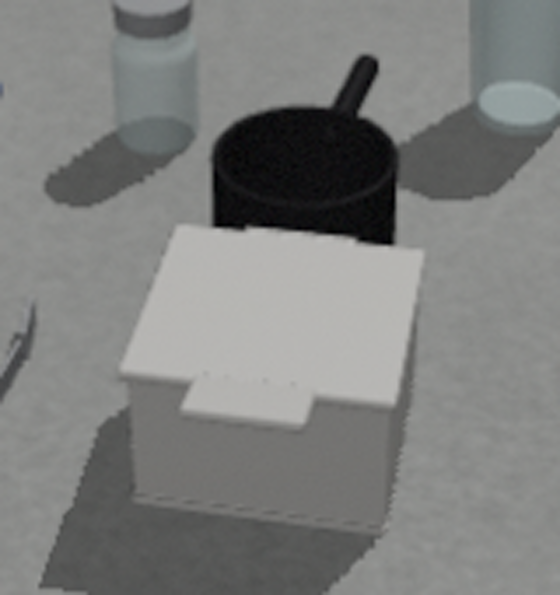

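```bash
python3 - <<'E'
from h import *
np.set_printoptions(precision=4,suppress=True)
t=frame("top");s=frame("side")
top={'FR':(396.8,278.6),'FL':(407.9,226.8),'HR':(348.6,267.1),'HL':(361.4,216.1),'L1':(413.2,266.4),'L2':(417.5,243.9)}
sd={'FR':(274.3,297.1),'FL':(352.6,304.9),'HR':(291.4,255.1),'HL':(361.1,262),'L1':(292,308),'L2':(327.1,312.5)}
for k in top: print(k,*tri(t,top[k],s,sd[k]),'z plane',onz(t,[top[k]],.085 if k[0]=='L' else .079)[0,:2])
# pot
for n,f in (("top",t),("side",s)):
    g=f["pixels"].max(2); m=(g<45).astype(np.uint8)
    m[:, :]*=1
    cs,_=cv2.findContours(m,cv2.RETR_EXTERNAL,cv2.CHAIN_APPROX_NONE)
    for c in cs:
        if cv2.contourArea(c)>300:
            x,y,w,h=cv2.boundingRect(c)
            print(n,(x,y,w,h),cv2.contourArea(c))
            if n=="top" and 300<x+w/2<330 or (n=="top" and x>250 and x<340 and y>180 and y<300):
                mm=np.zeros_like(m);cv2.drawContours(mm,[c],-1,1,-1)
                o=cv2.morphologyEx(mm,cv2.MORPH_OPEN,cv2.getStructuringElement(cv2.MORPH_ELLIPSE,(15,15)))
                cc=max(cv2.findContours(o,0,1)[0],key=cv2.contourArea)
                (cx,cy),r=cv2.minEnclosingCircle(cc); M=cv2.moments(o,True)
                print('circ',cx,cy,r,'mom',M['m10']/M['m00'],M['m01']/M['m00'],'area r',np.sqrt(M['m00']/np.pi))
                pts=onz(t,cc.reshape(-1,2).astype(float),.08)
                print('rim ctr',cv2.fitEllipse(pts[:,:2].astype(np.float32)))
                print('ctr',onz(t,[(M['m10']/M['m00'],M['m01']/M['m00'])],.08))
for n,uv,z in [('tumbler',(246,172),.105),('shaker',(252.5,272),.09),('bowl',(404,166),.04),('holder',(465,172),.12),('handletip',(277,219.5),.067),('tongsL',(334,303),.018),('tongsL2',(331,318),.018),('tongsR',(430,331),.01),('brush far',(470,247),.02),('brushnear',(459,333),.02)]:
    print(n,onz(t,[uv],z)[0,:2])
E
```

```text
FR [ 0.4608 -0.1262  0.0758] 0.0005645276518288968 z plane [ 0.4604 -0.1258]
FL [ 0.5702 -0.1494  0.077 ] 0.0003853630452145636 z plane [ 0.5702 -0.1491]
HR [ 0.4845 -0.0245  0.0758] 0.0021990319915326894 z plane [ 0.4832 -0.0245]
HL [ 0.5926 -0.0507  0.0775] 0.0015018313553406496 z plane [ 0.5916 -0.0505]
L1 [ 0.4863 -0.1596  0.0838] 0.00014684885298707888 z plane [ 0.4861 -0.1594]
L2 [ 0.5336 -0.169   0.0821] 0.000379217061800381 z plane [ 0.5335 -0.1685]
top (464, 464, 66, 16) 485.5
top (400, 447, 58, 26) 656.5
top (351, 433, 45, 22) 435.5
top (303, 417, 45, 24) 387.0Traceback (most recent call last):
  File "<stdin>", line 19, in <module>
ValueError: max() iterable argument is empty
```

```bash
python3 - <<'E'
from h import *
np.set_printoptions(precision=4,suppress=True)
t=frame("top");s=frame("side")
for n,f,roi in (("top",t,(270,200,90,75)),("side",s,(290,195,75,75))):
    x,y,w,h=roi
    g=f["pixels"][y:y+h,x:x+w].max(2); m=(g<48).astype(np.uint8)
    o=cv2.morphologyEx(m,cv2.MORPH_CLOSE,np.ones((7,7),np.uint8))
    o=cv2.morphologyEx(o,cv2.MORPH_OPEN,cv2.getStructuringElement(cv2.MORPH_ELLIPSE,(15,15)))
    cc=max(cv2.findContours(o,0,cv2.CHAIN_APPROX_NONE)[0],key=cv2.contourArea).reshape(-1,2)+[x,y]
    print(n,cc.min(0),cc.max(0))
    if n=="top":
        pts=onz(t,cc.astype(float),.08)[:,:2]
        print('rim',cv2.fitEllipse(pts.astype(np.float32)))
for n,uv,z in [('tumbler',(246,172),.105),('shaker',(252.5,272),.09),('bowl',(404,166),.04),('holder',(465,172),.12),('handletip',(277,219.5),.067),('tongsL',(334,303),.018),('tongsL2',(331,318),.018),('tongsR',(430,331),.01),('brush far',(470,247),.02),('brushnear',(459,333),.02)]:
    print(n,onz(t,[uv],z)[0,:2])
# rim in side: near mouth centre approx
print('tri pot rim centre',tri(t,(323,238.5),s,(327.2,235)))
E
```

```text
top [302 218] [343 260]
rim ((0.542271614074707, 0.03174550458788872), (0.08644714206457138, 0.09039908647537231), 103.26020050048828)
side [301 220] [352 258]
tumbler [0.678  0.1932]
shaker [0.4695 0.1759]
bowl [ 0.7102 -0.1463]
holder [ 0.6812 -0.2626]
handletip [0.5836 0.129 ]
tongsL [0.4075 0.0042]
tongsL2 [0.3748 0.0103]
tongsR [ 0.3486 -0.2081]
brush far [ 0.5346 -0.2957]
brushnear [ 0.3453 -0.2701]
tri pot rim centre (array([0.5444, 0.0301, 0.0763]), np.float64(0.0026091343503188724))
```

Pot axis is about (0.542, 0.031) and the landing point about (0.552, 0.029). The tub's front faces azimuth −102.5°. I'll push the pot away from the robot along about −8° azimuth, which clears the tumbler, the bowl and the tub. First I'll travel to the near side of the pot.

>>> {"method": "play_rows", "body": {"targets": [[[0.59, 0.05, -0.061, -0.01, 0, 0, 0], [0.59, 0.05, -0.061, -0.01, 0, 0, 0], [0.59, 0.05, -0.061, -0.01, 0, 0, 0], [0.59, 0.05, -0.061, -0.01, 0, 0, 0], [0.59, 0.05, -0.061, 0, 0, 0, 0], [0.59, 0.05, -0.061, 0, 0, 0, 0], [0.59, 0.05, -0.061, 0, 0, 0, 0], [0.59, 0.05, -0.061, 0, 0, 0, 0], [0.59, 0.05, -0.061, 0, 0, 0, 0], [0.59, 0.05, -0.061, 0, 0, 0, 0]]]}}

```text
clock: 1.45
tcp_pos: [0.3257, -0.2431, 0.2512]
tcp_rot: [179.4, -0.1, 13.7]
ft_force: [0.3, -0.4, -0.5]
finger_gap: 0.0502
```

>>> {"method": "play_rows", "body": {"targets": [[[0.59, 0.048, -0.062, 0, 0, 0, 0], [0.59, 0.048, -0.062, 0, 0, 0, 0], [0.59, 0.048, -0.062, 0, 0, 0, 0], [0.59, 0.048, -0.062, 0, 0, 0, 0], [0.59, 0.048, -0.062, 0, 0, 0, 0], [0.59, 0.048, -0.062, 0, 0, 0, 0], [0.59, 0.048, -0.062, 0, 0, 0, 0], [0.59, 0.048, -0.062, 0, 0, 0, 0], [0.59, 0, 0, 0, 0, 0, 0.06], [0.59, 0, 0, 0, 0, 0, 0.06], [0.59, 0, 0, 0, 0, 0, 0.06], [0.59, 0, 0, 0, 0, 0.063, 0], [0.59, 0, 0, 0, 0, 0.063, 0], [0.59, 0, 0, 0, 0, 0, 0]]]}}

```text
clock: 2.85
tcp_pos: [0.4622, 0.0616, 0.2524]
tcp_rot: [179.4, -16.7, -8.1]
ft_force: [-0.6, -0.8, -1.1]
finger_gap: 0.0506
```

```bash
python3 - <<'E'
from h import *
print(monitor.sense()['joint_positions'])
for n in("side","wrist"):
    cv2.imwrite(f"pics/{n}1.png",frame(n)["pixels"])
E
```

```text
[ -5.2376496   10.84286415 113.48205942  -2.27857908  39.06904655
  94.47939103]
```

View pics/wrist1.png

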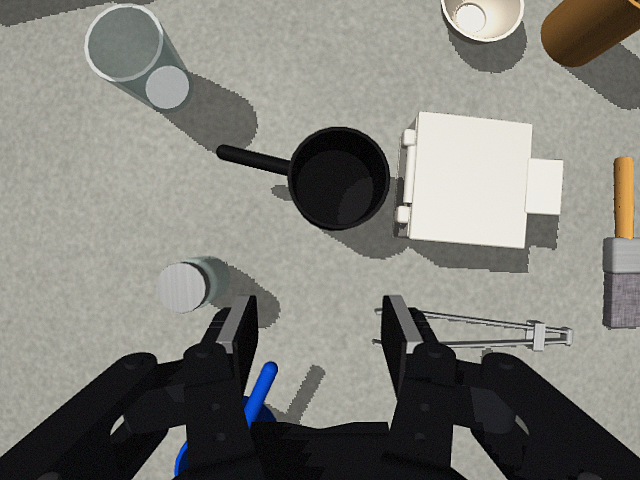

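View pics/side1.png

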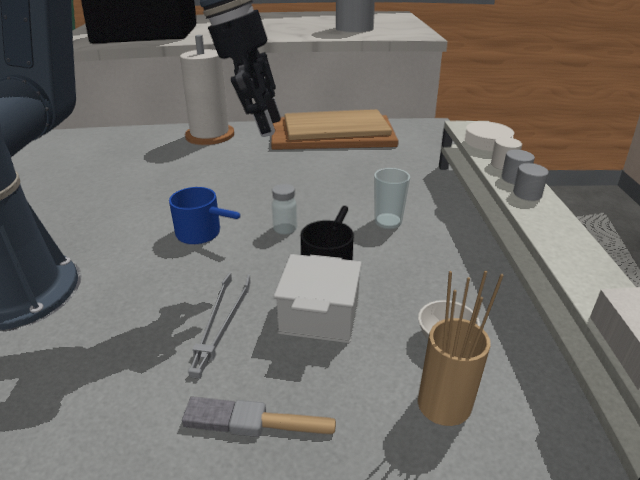

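```bash
python3 - <<'E'
from h import *
np.set_printoptions(precision=4,suppress=True)
w=frame("wrist");t=frame("top")
print(monitor.sense()['tcp_pos'])
print('pot rim',onz(w,[(338.5,178)],.08)[0], 'lid HR/HL',onz(w,[(409,239),(418,112),(524,248),(532,124)],.079)[:, :2])
print('lip outer',onz(w,[(560,214),(562,160)],.085),'handle tip',onz(w,[(220,152)],.067)[0])
print(tri(w,(338.5,178),t,(322.8,238.8)), tri(w,(524,248),t,(396.8,278.6)))
print('tips',onz(w,[(240,297),(400,297)],.25))
E
```

```text
[0.4688 0.0604 0.2546]
pot rim [0.5468 0.0299 0.08  ] lid HR/HL [[ 0.4854 -0.0236]
 [ 0.5953 -0.0486]
 [ 0.4623 -0.1263]
 [ 0.5721 -0.1517]]
lip outer [[ 0.4879 -0.1613  0.085 ]
 [ 0.5354 -0.171   0.085 ]] handle tip [0.5879 0.1316 0.067 ]
(array([0.5409, 0.0313, 0.1077]), np.float64(0.003890154147778127)) (array([ 0.4614, -0.1262,  0.0786]), np.float64(0.0019664967309909417))
tips [[0.4772 0.0928 0.25  ]
 [0.4673 0.0253 0.25  ]]
```

```bash
cat > d.py <<'E'
import sys
from h import *
def delta(target,n):
    s=monitor.sense();R=Rn.from_euler('xyz',s['tcp_rot'],degrees=True).as_matrix()
    v=R.T@(np.array(target)-s['tcp_pos'])/0.5
    print('pos',s['tcp_pos'].round(4),'rot',s['tcp_rot'].round(1),'F',s['ft_force'].round(1),'t',round(s['clock'],2),'| total',v.round(3),'per row',(v/n).round(4))
if __name__=='__main__':
    a=list(map(float,sys.argv[1:])); delta(a[:3],a[3])
E
python3 d.py 0.463 0.042 0.03 8; python3 d.py 0.463 0.042 0.016 8
```

```text
pos [0.4688 0.0604 0.2546] rot [179.4 -17.   -8.1] F [ 0.7 -0.   0. ] t 3.05 | total [-0.138  0.034  0.428] per row [-0.0172  0.0042  0.0535]
pos [0.4688 0.0604 0.2546] rot [179.4 -17.   -8.1] F [ 0.7 -0.   0. ] t 3.05 | total [-0.146  0.033  0.455] per row [-0.0182  0.0042  0.0569]
```

>>> {"method": "play_rows", "body": {"targets": [[[0.59, -0.017, 0.004, 0.053, 0, 0, 0], [0.59, -0.017, 0.004, 0.053, 0, 0, 0], [0.59, -0.017, 0.004, 0.053, 0, 0, 0], [0.59, -0.017, 0.004, 0.053, 0, 0, 0], [0.59, -0.017, 0.004, 0.053, 0, 0, 0], [0.59, -0.017, 0.004, 0.053, 0, 0, 0], [0.59, -0.017, 0.004, 0.053, 0, 0, 0], [0.59, 0, 0, 0, 0, 0, 0]]]}}

```text
clock: 3.85
tcp_pos: [0.4879, 0.0395, 0.0562]
tcp_rot: [179.4, -18.1, -8.4]
ft_force: [-0.3, -0.3, -0.2]
finger_gap: 0.0506
```

```bash
python3 d.py 0.465 0.042 0.016 2
```

```text
pos [0.4879 0.0395 0.0562] rot [179.4 -18.1  -8.4] F [-0.3 -0.3 -0.2] t 3.85 | total [-0.069  0.001  0.062] per row [-0.0343  0.0005  0.0311]
```

>>> {"method": "play_rows", "body": {"targets": [[[0.59, -0.05, 0, -0.015, 0, 0, 0], [0.59, -0.02, 0, 0.032, 0, 0, 0], [0.59, -0.005, 0, 0.03, 0, 0, 0], [0.59, 0, 0, 0, 0, 0, 0]]]}}

```text
clock: 4.25
tcp_pos: [0.4815, 0.0382, 0.0368]
tcp_rot: [179.8, -17.2, -8.5]
ft_force: [0.4, 0.5, 0.4]
finger_gap: 0.0501
```

```bash
python3 d.py 0.465 0.042 0.016 2
```

```text
pos [0.4815 0.0382 0.0368] rot [179.8 -17.2  -8.5] F [0.4 0.5 0.4] t 4.25 | total [-0.045 -0.003  0.03 ] per row [-0.0223 -0.0014  0.0148]
```

>>> {"method": "play_rows", "body": {"targets": [[[0.59, -0.025, 0, 0.014, 0, 0, 0], [0.59, -0.015, 0, 0.012, 0, 0, 0], [0.59, -0.005, 0, 0.008, 0, 0, 0], [0.59, 0, 0, 0, 0, 0, 0]]]}}

```text
clock: 4.65
tcp_pos: [0.4801, 0.0397, 0.0277]
tcp_rot: [179.9, -16.4, -8.5]
ft_force: [-0.1, -0.1, 0.7]
finger_gap: 0.0504
```

```bash
python3 d.py 0.47 0.042 0.016 2; python3 - <<'E'
from h import *
cv2.imwrite("pics/wrist2.png",frame("wrist")["pixels"])
f=frame("side");cv2.imwrite("pics/side2.png",cv2.resize(f["pixels"][150:370,180:460],None,fx=2.7,fy=2.7))
E
```

```text
pos [0.4801 0.0397 0.0277] rot [179.9 -16.4  -8.5] F [-0.1 -0.1  0.7] t 4.65 | total [-0.026 -0.002  0.017] per row [-0.0132 -0.0008  0.0083]
```

View pics/wrist2.png

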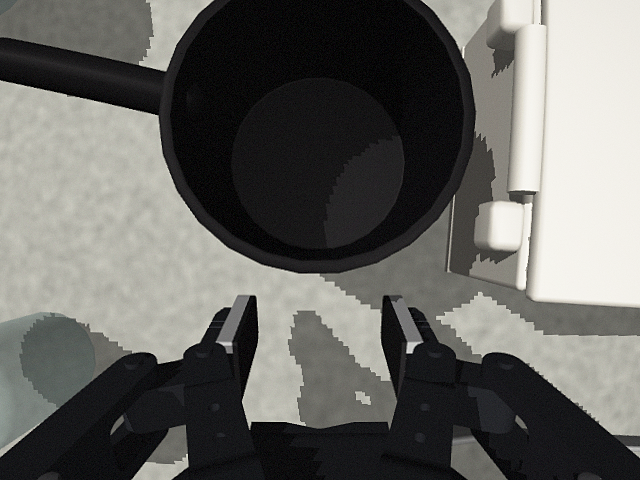

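View pics/side2.png

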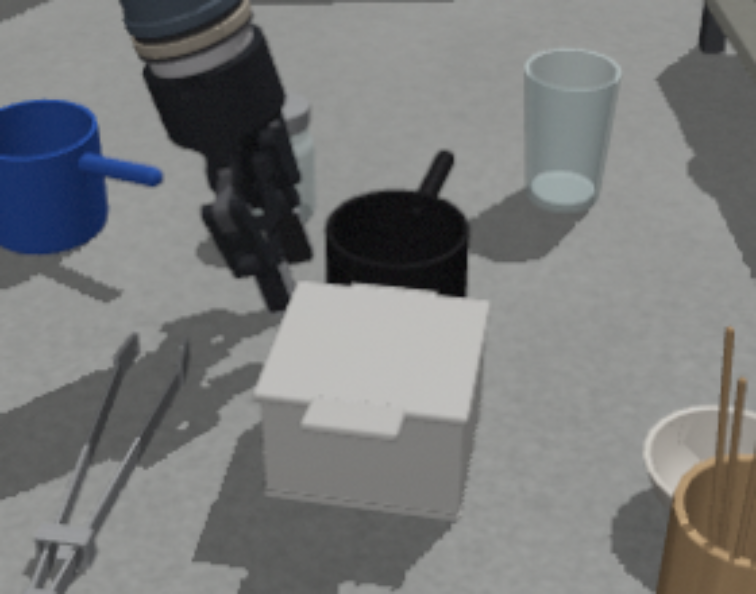

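The hand is centred on the pot (pads at cols 240/400, pot at 317) and touches nothing. I'll narrow the opening so the linkage clears the hinge, then lower the last centimetre.

>>> {"method": "play_rows", "body": {"targets": [[[0.38, -0.03, 0, 0.015, 0, 0, 0], [0.38, -0.02, 0, 0.016, 0, 0, 0], [0.38, -0.01, 0, 0.012, 0, 0, 0], [0.38, 0, 0, 0, 0, 0, 0]]]}}

```text
clock: 5.15
tcp_pos: [0.4714, 0.0442, 0.0148]
tcp_rot: [-180.0, -14.7, -8.5]
ft_force: [-0.4, 0.2, 0.5]
finger_gap: 0.0326
```

```bash
python3 d.py 0.48 0.04 0.016 2
```

```text
pos [0.4714 0.0442 0.0148] rot [-180.   -14.7   -8.5] F [-0.4  0.2  0.5] t 5.15 | total [0.018 0.006 0.002] per row [0.0091 0.0029 0.0012]
```

>>> {"method": "play_rows", "body": {"targets": [[[0.38, 0.019, 0.003, 0.005, 0, 0, 0], [0.38, 0.019, 0.003, 0.005, 0, 0, 0], [0.38, 0.019, 0, 0.005, 0, 0, 0], [0.38, 0.019, 0, 0.005, 0, 0, 0], [0.38, 0.019, 0, 0.005, 0, 0, 0], [0.38, 0.019, 0, 0.005, 0, 0, 0]]]}}

```text
clock: 5.75
tcp_pos: [0.512, 0.0355, 0.0103]
tcp_rot: [179.7, -13.6, -8.4]
ft_force: [-5.6, 0.8, 4.6]
finger_gap: 0.0321
```

```bash
python3 d.py 0.64 0.02 0.016 10; python3 - <<'E'
from h import *
cv2.imwrite("pics/wrist3.png",frame("wrist")["pixels"])
E
```

```text
pos [0.512  0.0355 0.0103] rot [179.7 -13.6  -8.4] F [-5.6  0.8  4.6] t 5.75 | total [ 0.253 -0.007  0.05 ] per row [ 0.0253 -0.0007  0.005 ]
```

View pics/wrist3.png

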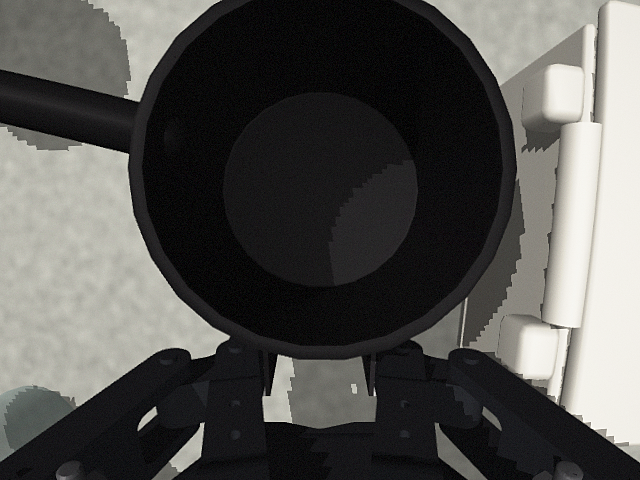

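>>> {"method": "play_rows", "body": {"targets": [[[0.38, 0.018, 0, -0.006, 0, 0.004, 0], [0.38, 0.02, 0, 0.003, 0, 0.004, 0], [0.38, 0.02, 0, 0.003, 0, 0.004, 0], [0.38, 0.02, 0, 0.003, 0, 0.004, 0], [0.38, 0.02, 0, 0.003, 0, 0.004, 0]]]}}

```text
clock: 6.3
tcp_pos: [0.5604, 0.0284, 0.0188]
tcp_rot: [179.7, -15.8, -8.4]
ft_force: [-2.6, 0.7, -1.3]
finger_gap: 0.0326
```

```bash
python3 d.py 0.64 0.02 0.016 10; python3 - <<'E'
from h import *
cv2.imwrite("pics/wrist4.png",frame("wrist")["pixels"])
f=frame("side");cv2.imwrite("pics/side4.png",cv2.resize(f["pixels"][150:370,180:460],None,fx=2.7,fy=2.7))
E
```

```text
pos [0.5604 0.0284 0.0188] rot [179.7 -15.8  -8.4] F [-2.6  0.7 -1.3] t 6.3 | total [ 0.152 -0.007  0.049] per row [ 0.0152 -0.0007  0.0049]
```

View pics/wrist4.png

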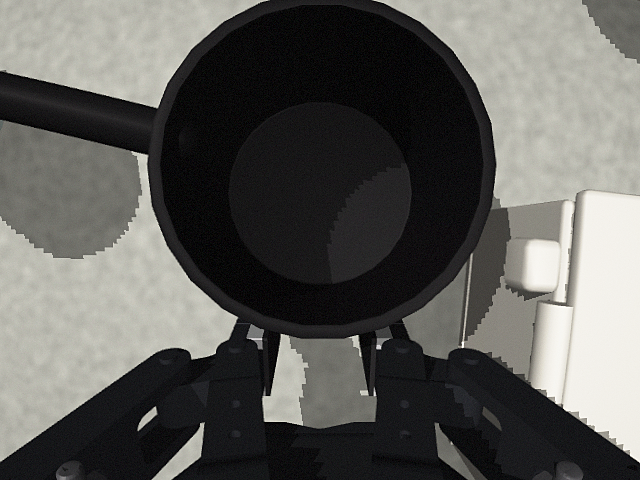

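View pics/side4.png

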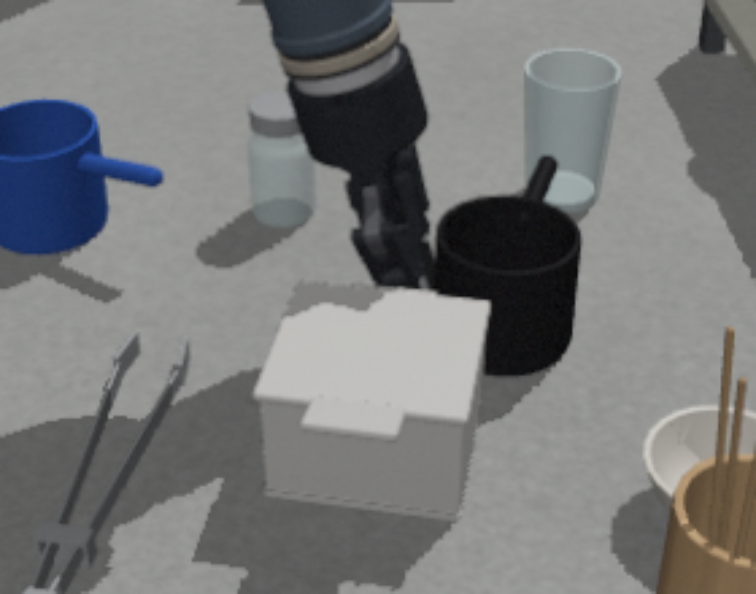

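The pot is sliding upright and centred, and is clear of the tumbler and the tub. I'll continue the push.

>>> {"method": "play_rows", "body": {"targets": [[[0.38, 0.02, 0, 0.005, 0, 0.001, 0], [0.38, 0.02, 0, 0.006, 0, 0.001, 0], [0.38, 0.02, 0, 0.006, 0, 0.001, 0], [0.38, 0.02, 0, 0.006, 0, 0.001, 0], [0.38, 0.02, 0, 0.006, 0, 0.001, 0]]]}}

```text
clock: 6.9
tcp_pos: [0.6095, 0.0213, 0.0187]
tcp_rot: [179.6, -15.9, -8.4]
ft_force: [-5.5, 1.0, 4.0]
finger_gap: 0.0322
```

```bash
python3 d.py 0.65 0.015 0.016 10; python3 - <<'E'
from h import *
cv2.imwrite("pics/wrist5.png",frame("wrist")["pixels"])
E
```

```text
pos [0.6095 0.0213 0.0187] rot [179.6 -15.9  -8.4] F [-5.5  1.   4. ] t 6.9 | total [0.077 0.001 0.028] per row [0.0077 0.0001 0.0028]
```

View pics/wrist5.png

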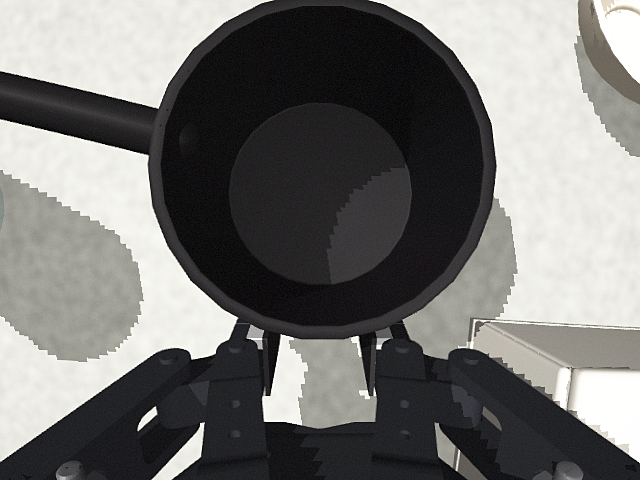

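>>> {"method": "play_rows", "body": {"targets": [[[0.38, 0.02, 0, 0.006, 0, 0.001, 0], [0.38, 0.02, 0, 0.006, 0, 0.001, 0], [0.38, 0.02, 0, 0.006, 0, 0.001, 0], [0.38, 0.02, 0, 0.006, 0, 0.001, 0], [0.38, 0.012, 0, 0.004, 0, 0.001, 0], [0.38, 0, 0, 0, 0, 0, 0], [0.38, -0.02, 0, -0.006, 0, 0, 0], [0.38, -0.03, 0, -0.01, 0, 0, 0], [0.38, -0.04, 0, -0.012, 0, 0, 0], [0.38, -0.04, 0, -0.02, 0, 0, 0], [0.38, -0.02, 0, -0.06, 0, 0, 0], [0.38, -0.02, 0, -0.06, 0, 0, 0], [0.38, -0.02, 0, -0.06, 0, 0, 0], [0.38, -0.02, 0, -0.06, 0, 0, 0], [0.38, 0, 0, 0, 0, 0, 0]]]}}

```text
clock: 8.45
tcp_pos: [0.5175, 0.0353, 0.1305]
tcp_rot: [179.7, -17.6, -8.4]
ft_force: [0.3, 0.2, -0.3]
finger_gap: 0.0326
```

```bash
python3 d.py 0.65 0.015 0.016 10; python3 - <<'E'
from h import *
cv2.imwrite("pics/top6.png",frame("top")["pixels"])
cv2.imwrite("pics/wrist6.png",frame("wrist")["pixels"])
cv2.imwrite("pics/side6.png",frame("side")["pixels"])
print(monitor.sense()['clock'])
E
```

```text
pos [0.5175 0.0353 0.1305] rot [179.7 -17.6  -8.4] F [ 0.3  0.2 -0.3] t 8.45 | total [ 0.186 -0.     0.299] per row [ 0.0186 -0.      0.0299]
8.6
```

View pics/top6.png

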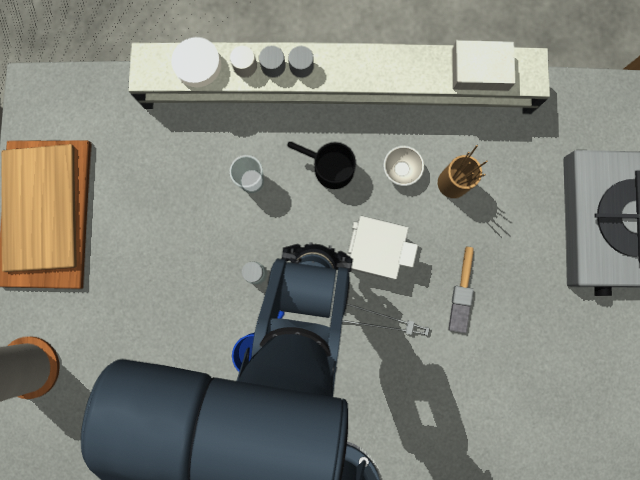

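View pics/wrist6.png

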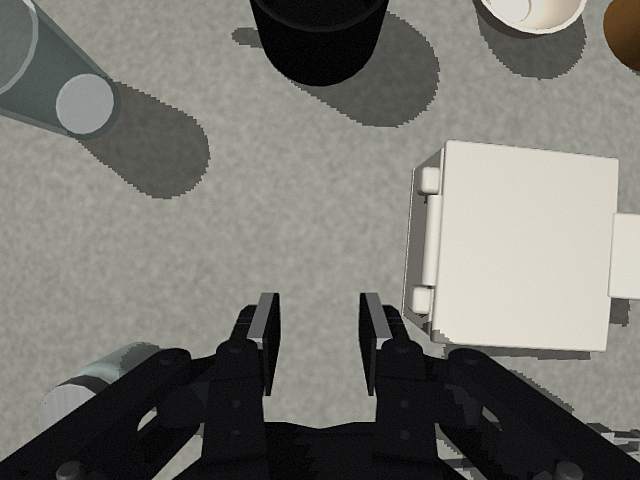

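View pics/side6.png

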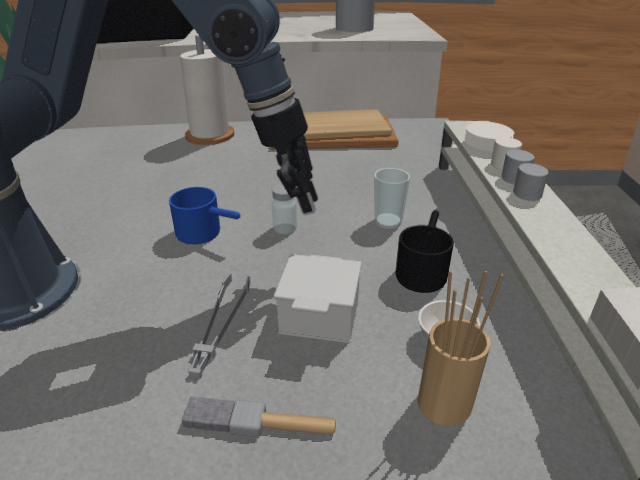

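```bash
python3 - <<'E'
from h import *
f=cv2.imread("pics/top6.png");t=frame("top")
x,y,w,h=285,135,75,60
m=(f[y:y+h,x:x+w].max(2)<48).astype(np.uint8)
o=cv2.morphologyEx(m,cv2.MORPH_CLOSE,np.ones((7,7),np.uint8))
o=cv2.morphologyEx(o,cv2.MORPH_OPEN,cv2.getStructuringElement(cv2.MORPH_ELLIPSE,(15,15)))
cc=max(cv2.findContours(o,0,cv2.CHAIN_APPROX_NONE)[0],key=cv2.contourArea).reshape(-1,2)+[x,y]
(cx,cy),ax,_=cv2.fitEllipse(onz(t,cc.astype(float),.08)[:,:2].astype(np.float32))
print(cx,cy,ax,'dist to landing',np.hypot(cx-.553,cy-.029))
E
```

```text
0.7004136443138123 0.00801974069327116 (0.08625322580337524, 0.09996835887432098) dist to landing 0.14889913972369592
```

The pot now stands at (0.700, 0.008), 149 mm from the landing point, with the lid still shut. Next I'll straighten the tool, rise, and travel to the front side of the tub.

>>> {"method": "play_rows", "body": {"targets": [[[0.0, 0, 0, -0.04, 0, -0.05, 0.017], [0.0, 0, 0, -0.06, 0, -0.05, 0.017], [0.0, 0, 0, -0.06, 0, -0.047, 0], [0.0, 0, 0.02, -0.06, 0, 0, 0], [0.0, 0, 0.05, -0.06, 0, 0, 0], [0.0, 0, 0.07, -0.03, 0, 0, 0], [0.0, 0, 0.07, 0, 0, 0, 0], [0.0, 0, 0.07, 0, 0, 0, 0], [0.0, 0, 0.07, 0, 0, 0, 0], [0.0, 0, 0.07, 0, 0, 0, 0], [0, 0, 0, 0, 0, 0, 0]]]}}

```text
clock: 9.75
tcp_pos: [0.4686, -0.1816, 0.2706]
tcp_rot: [-179.7, 1.1, -12.5]
ft_force: [0.8, 0.2, 0.1]
finger_gap: 0.0001
```

```bash
python3 d.py 0.485 -0.28 0.28 8; python3 -c "
from h import *
print(monitor.sense()['joint_positions'].round(1))"
```

```text
pos [ 0.4686 -0.1816  0.2706] rot [-179.7    1.1  -12.5] F [0.8 0.2 0.1] t 9.75 | total [ 0.074  0.185 -0.021] per row [ 0.0093  0.0231 -0.0027]
[-33.9  18.4  95.8  -0.1  66.9  68.6]
```

>>> {"method": "play_rows", "body": {"targets": [[[0, 0.018, 0.046, -0.006, 0, 0, 0], [0, 0.018, 0.046, -0.006, 0, 0, 0], [0, 0.018, 0.046, -0.006, 0, 0, 0], [0, 0.018, 0.046, -0.006, 0, 0, 0], [0, 0, 0, 0, 0.05, 0, 0], [0, 0, 0, 0, 0.06, 0, 0], [0, 0, 0, 0, 0.06, 0, 0], [0, 0, 0, 0, 0.06, 0, 0], [0, 0, 0, 0, 0.06, 0, 0], [0, 0, 0, 0, 0, 0, 0]]]}}

```text
clock: 10.75
tcp_pos: [0.4905, -0.2835, 0.2674]
tcp_rot: [-143.0, 1.6, -12.5]
ft_force: [-0.3, 0.1, 0.1]
finger_gap: -0.0001
```

```bash
python3 d.py 0.498 -0.225 0.2 8; python3 -c "
from h import *
print(monitor.sense()['joint_positions'].round(1))
cv2.imwrite('pics/side7.png',frame('side')['pixels'])"
```

```text
pos [ 0.4905 -0.2835  0.2674] rot [-143.     1.6  -12.5] F [-0.3  0.1  0.1] t 10.75 | total [-0.007 -0.013  0.178] per row [-0.0009 -0.0016  0.0223]
[-54.9  33.5  79.8  25.5  94.1  43.7]
```

View pics/side7.png

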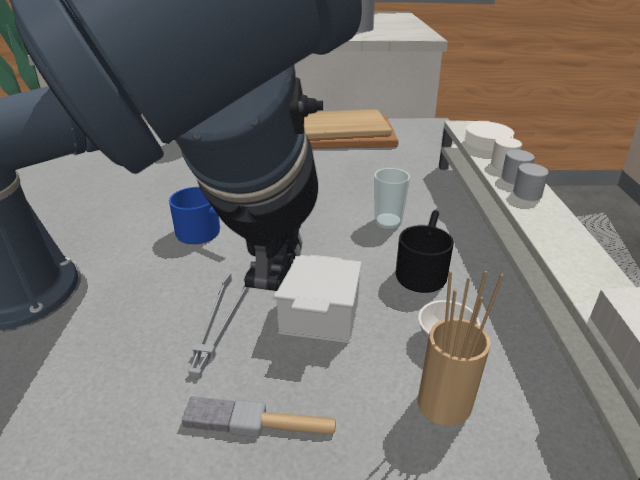

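>>> {"method": "play_rows", "body": {"targets": [[[0, 0, 0, 0, 0.06, 0, 0], [0, 0, 0, 0, 0.06, 0, 0], [0, 0, 0, 0, 0.06, 0, 0], [0, 0, 0, 0, 0, 0, 0]]]}}

```text
clock: 11.2
tcp_pos: [0.4941, -0.2778, 0.269]
tcp_rot: [-121.4, 1.5, -12.0]
ft_force: [0.6, 0.5, -0.9]
finger_gap: 0.0001
```

```bash
python3 d.py 0.497 -0.225 0.12 6; python3 -c "
from h import *
print(monitor.sense()['joint_positions'].round(1))"
```

```text
pos [ 0.4941 -0.2778  0.269 ] rot [-121.4    1.5  -12. ] F [ 0.6  0.5 -0.9] t 11.2 | total [-0.008  0.2    0.245] per row [-0.0014  0.0334  0.0408]
[-59.   41.8  77.   36.9 107.7  39.8]
```

>>> {"method": "play_rows", "body": {"targets": [[[0, 0, 0.035, 0.038, 0, 0, 0], [0, 0, 0.035, 0.038, 0, 0, 0], [0, 0, 0.035, 0.038, 0, 0, 0], [0, 0, 0.035, 0.038, 0, 0, 0], [0, 0, 0.035, 0.038, 0, 0, 0], [0, 0, 0, 0, 0, 0, 0]]]}}

```text
clock: 11.8
tcp_pos: [0.5033, -0.2376, 0.145]
tcp_rot: [-123.3, 1.1, -11.3]
ft_force: [-0.8, 1.1, 0.4]
finger_gap: -0.0001
```

```bash
python3 d.py 0.497 -0.225 0.05 4; python3 -c "
from h import *
print(monitor.sense()['joint_positions'].round(1))
cv2.imwrite('pics/side8.png',frame('side')['pixels'])
cv2.imwrite('pics/wrist8.png',frame('wrist')['pixels'])"
```

```text
pos [ 0.5033 -0.2376  0.145 ] rot [-123.3    1.1  -11.3] F [-0.8  1.1  0.4] t 11.8 | total [-0.014  0.147  0.123] per row [-0.0034  0.0367  0.0308]
[-56.   49.3  83.6  35.9  93.7  32.3]
```

View pics/side8.png

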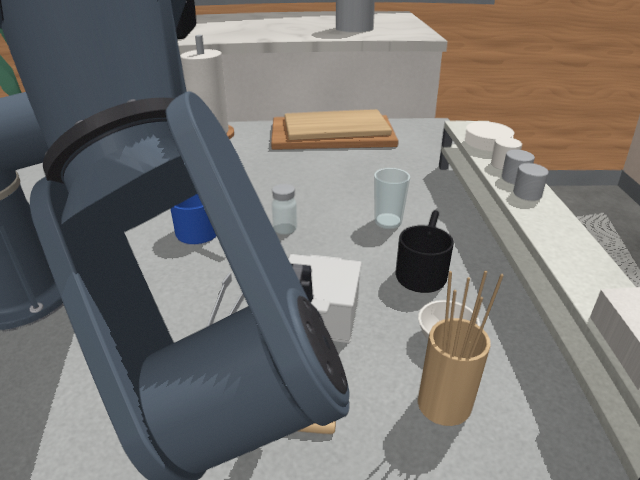

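View pics/wrist8.png

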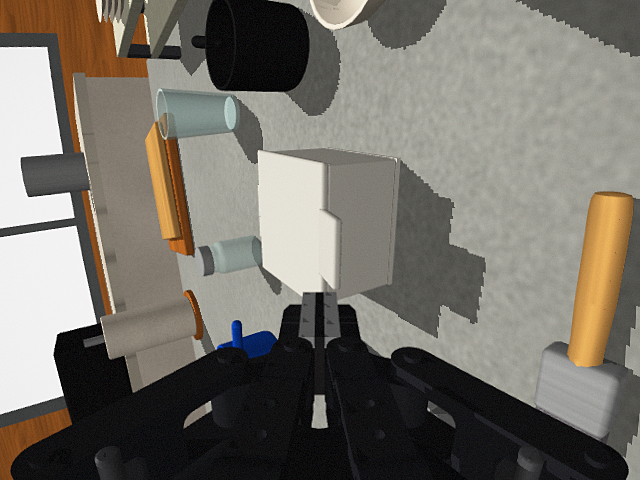

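```bash
cat > kin.py <<'E'
from h import *
from scipy.optimize import least_squares
D=[([-85.915,30.28,82.15],(0.1545,-0.6049,0.2303),(-179.88,0,14.31)),([-5.24,10.84,113.48],(0.4688,0.0604,0.2546),(179.4,-17,-8.1)),([-33.9,18.4,95.8],(.4686,-.1816,.2706),(-179.7,1.1,-12.5)),([-54.9,33.5,79.8],(.4905,-.2835,.2674),(-143,1.6,-12.5)),([-59,41.8,77],(.4941,-.2778,.269),(-121.4,1.5,-12)),([-56,49.3,83.6],(.5033,-.2376,.145),(-123.3,1.1,-11.3))]
def wc(p,j):
    L,a,h,l2,l3,oy,b=p;j=np.radians(j)
    r=a+l2*np.sin(j[1])+l3*np.sin(j[1]+j[2])+b*np.cos(j[1]+j[2]);z=h+l2*np.cos(j[1])+l3*np.cos(j[1]+j[2])-b*np.sin(j[1]+j[2])
    c,s=np.cos(j[0]),np.sin(j[0]); return np.array([c*r-s*oy,s*r+c*oy,z])
def res(p):
    o=[]
    for j,x,e in D:
        R=Rn.from_euler('xyz',e,degrees=True).as_matrix()
        o.append(np.array(x)-p[0]*R[:,2]-wc(p,j))
    return np.concatenate(o)
if __name__=='__main__':
    s=least_squares(res,[.25,0,.37,.35,.35,0,0]);print(s.x.round(4),abs(s.fun).max())
    s=monitor.sense();R=Rn.from_euler('xyz',s['tcp_rot'],degrees=True).as_matrix()
    print(R[:,2])
E
python3 kin.py
```

```text
[0.2963 0.0051 0.272  0.5821 0.3871 0.1109 0.1086] 0.0021776219374149974
[ 0.1562478   0.82018722 -0.55034494]
```

>>> {"method": "play_rows", "body": {"targets": [[[0, -0.005, 0.036, 0.03, 0, 0, 0], [0, -0.005, 0.036, 0.03, 0, 0, 0], [0, -0.003, 0.03, 0.025, 0, 0, 0], [0, 0, 0.02, 0.015, 0, 0, 0], [0, 0, 0, 0, 0, 0, 0]]]}}

```text
clock: 12.4
tcp_pos: [0.5035, -0.2352, 0.0744]
tcp_rot: [-124.4, -0.1, -11.2]
ft_force: [-0.9, -0.4, -0.2]
finger_gap: 0.0003
```

```bash
python3 d.py 0.498 -0.225 0.05 2; python3 -c "
from h import *
cv2.imwrite('pics/wrist9.png',frame('wrist')['pixels'])"
```

```text
pos [ 0.5035 -0.2352  0.0744] rot [-1.244e+02 -1.000e-01 -1.120e+01] F [-0.9 -0.4 -0.2] t 12.4 | total [-0.015  0.03   0.042] per row [-0.0074  0.015   0.0211]
```

View pics/wrist9.png

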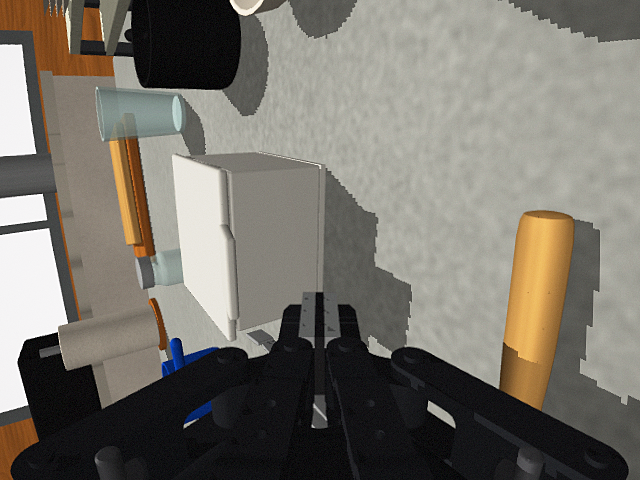

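>>> {"method": "play_rows", "body": {"targets": [[[0, -0.008, 0.018, 0.025, 0, 0, 0], [0, -0.005, 0.018, 0.02, 0, 0, 0], [0, -0.002, 0.008, 0.01, 0, 0, 0], [0, 0, 0, 0, 0, 0, 0]]]}}

```text
clock: 12.85
tcp_pos: [0.4987, -0.2241, 0.0401]
tcp_rot: [-124.6, -0.3, -11.2]
ft_force: [-0.0, -0.3, 0.2]
finger_gap: 0.0003
```

```bash
python3 d.py 0.513 -0.150 0.053 4; python3 -c "
from h import *
cv2.imwrite('pics/wrist10.png',frame('wrist')['pixels'])"
```

```text
pos [ 0.4987 -0.2241  0.0401] rot [-124.6   -0.3  -11.2] F [-0.  -0.3  0.2] t 12.85 | total [-0.001 -0.107  0.11 ] per row [-0.0002 -0.0267  0.0274]
```

View pics/wrist10.png

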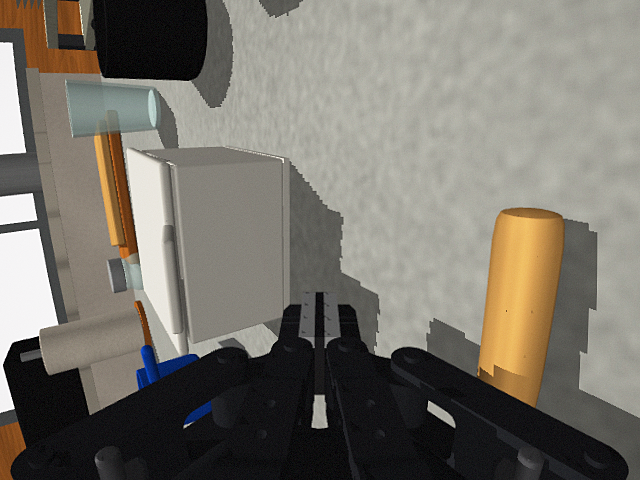

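>>> {"method": "play_rows", "body": {"targets": [[[0, 0, -0.022, 0.026, 0, 0, 0], [0, 0, -0.022, 0.026, 0, 0, 0], [0, 0, -0.022, 0.026, 0, 0, 0], [0, 0, -0.01, 0.012, 0, 0, 0], [0, 0, 0, 0, 0, 0, 0]]]}}

```text
clock: 13.4
tcp_pos: [0.5113, -0.1606, 0.0479]
tcp_rot: [-124.5, -0.3, -11.1]
ft_force: [-0.1, -0.5, -0.0]
finger_gap: 0.0002
```

```bash
python3 d.py 0.513 -0.153 0.053 4; python3 -c "
from h import *
cv2.imwrite('pics/wrist11.png',frame('wrist')['pixels'])"
```

```text
pos [ 0.5113 -0.1606  0.0479] rot [-124.5   -0.3  -11.1] F [-0.1 -0.5 -0. ] t 13.4 | total [ 0.    -0.017  0.007] per row [ 0.0001 -0.0043  0.0018]
```

View pics/wrist11.png

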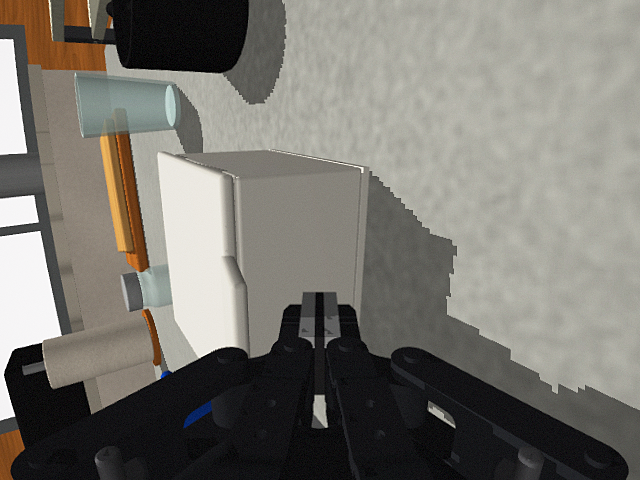

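>>> {"method": "play_rows", "body": {"targets": [[[0, 0, -0.019, 0.004, 0, 0, 0], [0, 0, -0.019, 0, 0, 0, 0], [0, 0, -0.024, -0.013, 0, 0, 0], [0, 0, -0.024, -0.013, 0, 0, 0], [0, 0, -0.012, -0.006, 0, 0, 0]]]}}

```text
clock: 13.95
tcp_pos: [0.515, -0.1456, 0.0994]
tcp_rot: [-124.7, -0.4, -11.2]
ft_force: [0.4, -1.0, -0.6]
finger_gap: -0.0001
```

```bash
cat > st.py <<'E'
from h import *
import sys
s=monitor.sense();u=np.array([.216,.976]);v=s['tcp_pos'][:2]-[.5385,-.0345]
print('s',(v@u).round(4),'lat',(v@[.976,-.216]).round(4),'z',s['tcp_pos'][2].round(4),'rot',s['tcp_rot'].round(1),'F',s['ft_force'].round(1),'t',s['clock'])
n=sys.argv[1]
cv2.imwrite(f'pics/w{n}.png',frame('wrist')['pixels']);cv2.imwrite(f'pics/s{n}.png',frame('side')['pixels'])
E
python3 st.py 12
```

```text
s -0.1136 lat 0.001 z 0.0994 rot [-124.7   -0.4  -11.2] F [ 0.4 -1.  -0.6] t 13.95
```

View pics/w12.png

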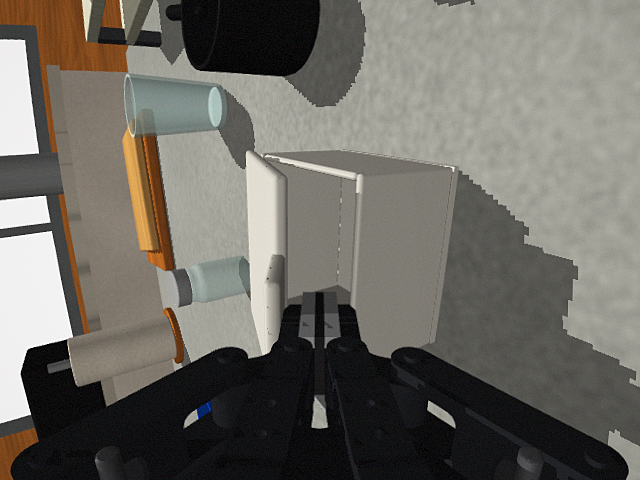

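View pics/s12.png

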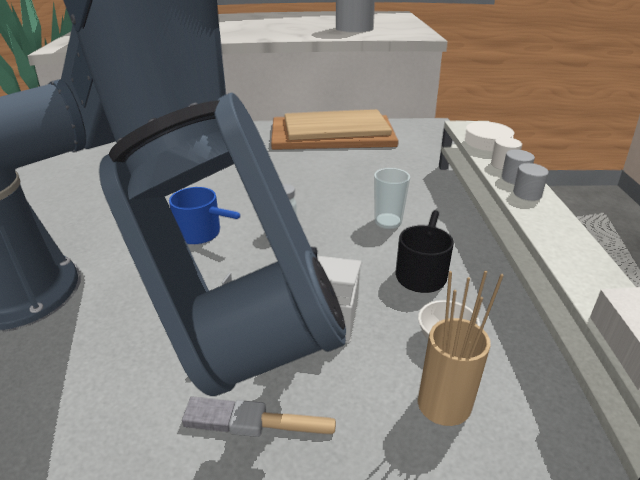

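The lid is lifting; a gap shows between the lid and the tub rim at (300,200). I'll follow the arc.

>>> {"method": "play_rows", "body": {"targets": [[[0, 0, -0.023, -0.006, 0, 0, 0], [0, 0, -0.023, -0.005, 0, 0, 0], [0, 0, -0.023, -0.004, 0, 0, 0], [0, 0, -0.022, -0.002, 0, 0, 0]]]}}

```text
clock: 14.45
tcp_pos: [0.5183, -0.1266, 0.1435]
tcp_rot: [-124.7, -0.4, -11.3]
ft_force: [-0.4, 0.2, -1.1]
finger_gap: -0.0001
```

```bash
python3 st.py 13
```

```text
s -0.0942 lat 0.0002 z 0.1435 rot [-124.7   -0.4  -11.3] F [-0.4  0.2 -1.1] t 14.45
```

View pics/w13.png

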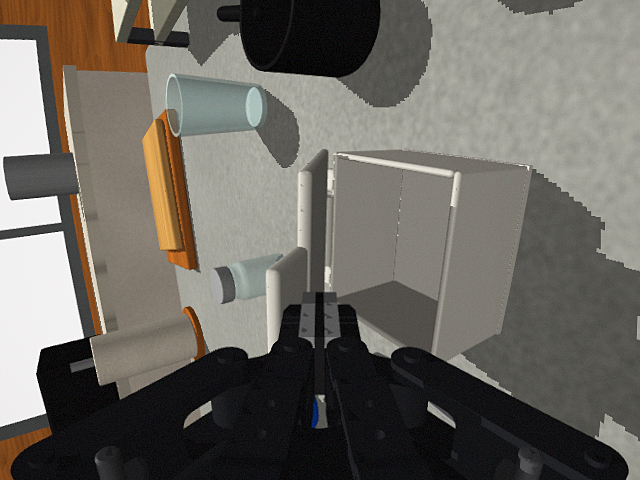

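>>> {"method": "play_rows", "body": {"targets": [[[0, 0, -0.022, 0.001, 0, 0, 0], [0, 0, -0.022, 0.003, 0, 0, 0], [0, 0, -0.02, 0.006, 0, 0, 0], [0, 0, -0.019, 0.008, 0, 0, 0], [0, 0, -0.018, 0.01, 0, 0, 0]]]}}

```text
clock: 15.05
tcp_pos: [0.5266, -0.0841, 0.1798]
tcp_rot: [-124.7, -0.4, -11.3]
ft_force: [0.6, -0.4, -0.7]
finger_gap: -0.0002
```

```bash
python3 st.py 14
```

```text
s -0.051 lat -0.0009 z 0.1798 rot [-124.7   -0.4  -11.3] F [ 0.6 -0.4 -0.7] t 15.05
```

View pics/w14.png

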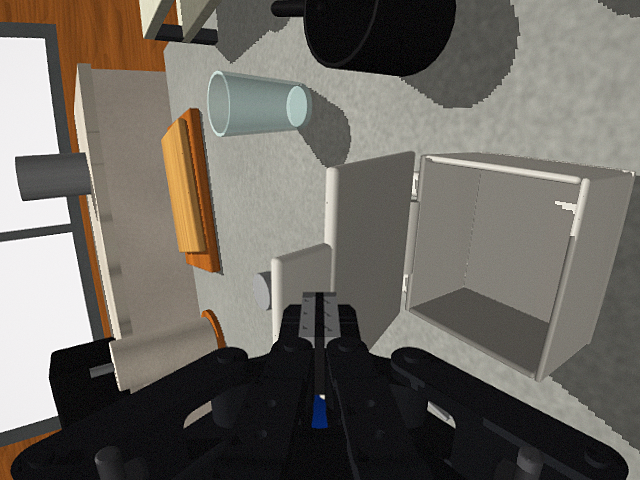

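>>> {"method": "play_rows", "body": {"targets": [[[0, 0, -0.018, 0.015, 0, 0, 0], [0, 0, -0.018, 0.017, 0, 0, 0], [0, 0, -0.017, 0.019, 0, 0, 0], [0, 0, -0.015, 0.019, 0, 0, 0], [0, 0, -0.013, 0.02, 0, 0, 0]]]}}

```text
clock: 15.65
tcp_pos: [0.539, -0.0205, 0.188]
tcp_rot: [-124.7, -0.4, -11.3]
ft_force: [-0.8, -0.4, 0.1]
finger_gap: -0.0001
```

```bash
python3 st.py 15
```

```text
s 0.0138 lat -0.0026 z 0.188 rot [-124.7   -0.4  -11.3] F [-0.8 -0.4  0.1] t 15.65
```

View pics/w15.png

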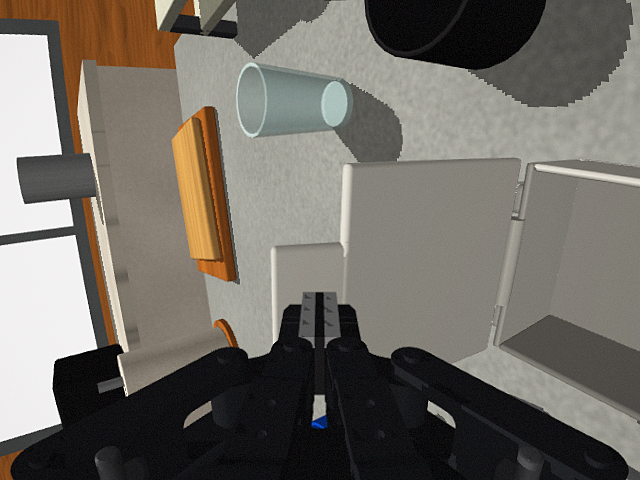

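>>> {"method": "play_rows", "body": {"targets": [[[0, 0, -0.012, 0.02, 0, 0, 0], [0, 0, -0.01, 0.021, 0, 0, 0], [0, 0, -0.01, 0.02, 0, 0, 0], [0, 0, 0, -0.03, 0, 0, 0], [0, 0, 0, -0.04, 0, 0, 0], [0, 0, 0, 0, 0, 0, 0], [0, 0, 0, 0, 0, 0, 0]]]}}

```text
clock: 16.45
tcp_pos: [0.5396, -0.0117, 0.2035]
tcp_rot: [-124.6, -0.2, -11.1]
ft_force: [-0.6, 0.2, 0.3]
finger_gap: 0.0001
```

```bash
python3 st.py 16
```

```text
s 0.0225 lat -0.0038 z 0.2035 rot [-124.6   -0.2  -11.1] F [-0.6  0.2  0.3] t 16.45
```

View pics/w16.png

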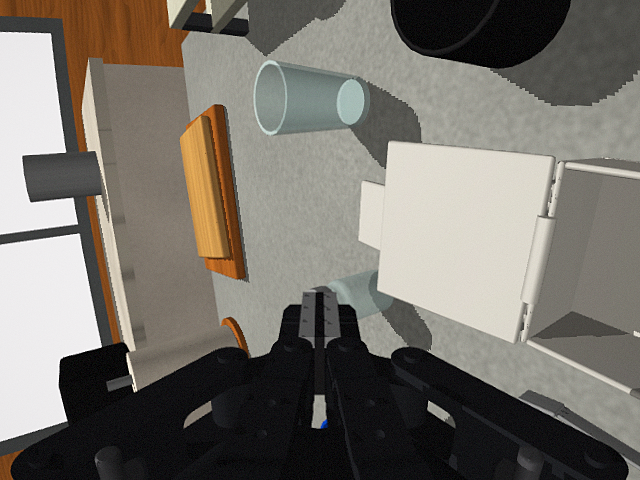

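View pics/s16.png

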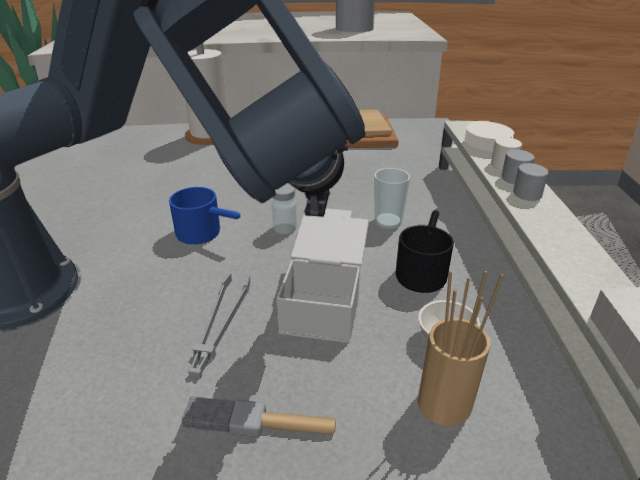

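>>> {"method": "play_rows", "body": {"targets": [[[0, 0, -0.01, -0.05, 0, 0, 0], [0, 0, -0.01, -0.06, 0, 0, 0], [0, 0, -0.01, -0.06, 0, 0, 0], [0, 0, -0.01, -0.06, 0, 0, 0], [0, 0, -0.01, -0.05, 0, 0, 0], [0, 0, 0, -0.02, 0, 0, 0], [0, 0, 0, 0, 0, 0, 0], [0, 0, 0, 0, 0, 0, 0], [0, 0, 0, 0, 0, 0, 0], [0, 0, 0, 0, 0, 0, 0]]]}}

```text
clock: 17.55
tcp_pos: [0.5153, -0.1155, 0.3073]
tcp_rot: [-124.1, 0.6, -10.8]
ft_force: [-0.3, 0.2, 0.2]
finger_gap: 0.0
```

```bash
python3 st.py 17; python3 - <<'E'
from h import *
np.set_printoptions(precision=4,suppress=True)
t=frame("top");cv2.imwrite("pics/t17.png",t["pixels"])
cv2.imwrite("pics/t17c.png",cv2.resize(t["pixels"][140:340,220:480],None,fx=3,fy=3)[:600])
s=cv2.imread("pics/s17.png");cv2.imwrite("pics/s17c.png",cv2.resize(s[190:360,240:460],None,fx=3.4,fy=3.4))
E
```

```text
s -0.084 lat -0.0052 z 0.3073 rot [-124.1    0.6  -10.8] F [-0.3  0.2  0.2] t 17.55
```

View pics/t17c.png

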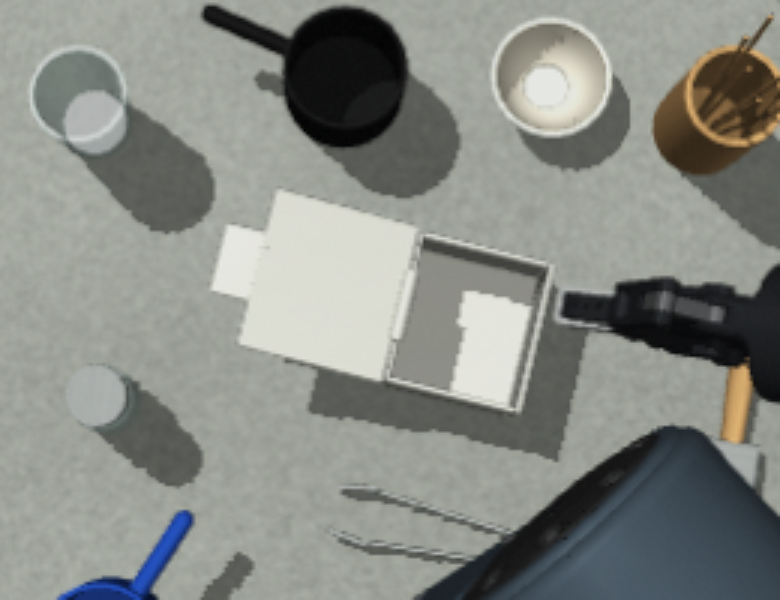

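View pics/s17c.png

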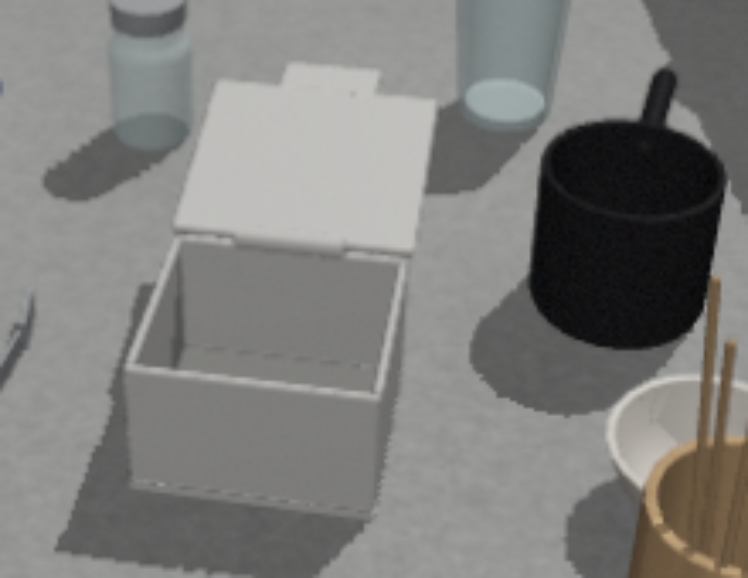

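```bash
python3 - <<'E'
from h import *
t=frame("top");s=frame("side")
for a,b in (((312.3,203.3),(368.5,219.4)),((300,255),(303.2,214.1))):
    p,e=tri(t,a,s,b); d=(p[:2]-[.5385,-.0345])@[.216,.976]
    print(p.round(4),round(e,4),'angle',round(np.pi-np.arctan2(p[2]-.073,d),3))
u=(335.5+0,166)
x,y,w,h=285,135,75,60
m=(t["pixels"][y:y+h,x:x+w].max(2)<48).astype(np.uint8)
o=cv2.morphologyEx(m,cv2.MORPH_CLOSE,np.ones((7,7),np.uint8))
o=cv2.morphologyEx(o,cv2.MORPH_OPEN,cv2.getStructuringElement(cv2.MORPH_ELLIPSE,(15,15)))
cc=max(cv2.findContours(o,0,cv2.CHAIN_APPROX_NONE)[0],key=cv2.contourArea).reshape(-1,2)+[x,y]
(cx,cy),ax,_=cv2.fitEllipse(onz(t,cc.astype(float),.08)[:,:2].astype(np.float32))
print(cx,cy,np.hypot(cx-.553,cy-.029)); st=monitor.sense();print(st['joint_velocities'].round(2),st['clock'])
ticket.job_done()
E
```

```text
[0.6167 0.0535 0.0905] 0.002 angle 2.973
[0.5066 0.0775 0.0901] 0.0003 angle 2.976
0.700552225112915 0.008035048842430115 0.14903418504763138
[-0.06 -0.12 -0.19  0.02  0.05 -0.  ] 17.8
the job is handed in; nothing more can be done
```

The pot is out of the way and the lid lies open on its stop. I handed the job in at 17.8 s; the hand-in reports no verdict.

**What I did:** I pushed the black pot about 160 mm away from the robot along the surface, with the two fingertips held low and the lid still shut. Then I put the shut fingertips under the lid's front lip and followed the lid's arc up. It went past upright, fell open on its own, and I pulled the hand clear.

**Last checks:**
- **Pot:** it stands upright at about (0.700, 0.008), 149 mm from the landing point against the required 120 mm. Its position was the same before and after the lid work.
- **Lid:** its angle from two views is about 2.97 rad, which agrees with the 2.95 stop within measuring error.
- **Robot:** it is clear of everything, with wrist force near zero.
- **Other things:** in the pictures the tumbler, bowl, holder, shaker, tongs and blue pot look unmoved. The brush is partly hidden behind the arm in the last top view, but it looked unmoved in the side view just after the lid opened. I did not re-measure these numerically.

**What disagreed:** triangulating the pot's rim once from the wrist and top views put it at 108 mm high, against 80 mm stated. The top and side views gave 76 mm, so I went with those. The tool also came out of some moves a few centimetres off target, which I corrected step by step.

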